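# Set a battery test load to its third step by feel

### The job

Set the battery test load (the grey box on the bench with a click-stop lever sliding along its top) to its third step. First push the lever all the way back to its zero stop, at the end of the box with the two sockets, so that the clicks can be counted from there; then push it the other way through three clicks, leave it resting in the third notch and come away, never running it past that notch. Only push the lever with the fingertips from one side at a time: do not pinch it, and leave the cells, board and tools lying round the box where they are.

Things in the scene. Friction and masses are not known exactly. Their poses are not given: they have to be found in the camera images.
- load_box: The test load: a box fixed to the bench, 84 mm (its x) by 184 mm (its y), flat top panel 55 mm above the bench; origin at the centre of its underside, z up. The lever travels along the box's y axis over the middle (x = 0). Zero end: the +y end, where two sockets stand 4 mm above the panel, 74 mm from the centre. Six tick marks beside the slot, one a notch, get longer towards -y.
- load_lever (a joint): Lever travel in m: 0 at the zero stop (lever centre at y = +40 mm in the box's frame), growing towards the box's -y end, stop at 0.080. Notches every 16 mm: 0, 0.016, 0.032, 0.048 (third step), 0.064, 0.080. Leaving a notch takes 4 to 8 N, less up to the ridge half-way; past it the lever jumps by itself into the next notch. It starts in the first or second notch.
- lever_mid (a point): Middle of the lever, 18 mm above the panel (73 mm above the bench). The lever is a black paddle, 26 mm wide across its travel, 14 mm thick along it (7 mm to each face), rounded top 36 mm and lower edge of its faces 6 mm above the panel. Pressing both faces at once counts as pinching. Left of the box lies a one-wheel vehicle, its pedal raised to 0.35 m: pass over it.
- cell_1: Round lithium cell, 20x66x20 mm, lying in front of the box. Bystander, loose: leave it where it lies. Origin at the centre of its underside.
- cell_2: Round lithium cell, 20x66x20 mm, lying in front of the box. Bystander, loose: leave it where it lies. Origin at the centre of its underside.
- controller_board: Bare circuit board, 48x72 mm, 18 mm high, behind the box. Bystander, loose: leave it where it lies. Origin at the centre of its underside.
- cutters_1: Cutting pliers lying flat, 62x113x12 mm, behind the box. Bystander, loose: leave it where it lies. Origin at the centre of its underside.
- screwdriver_3: Screwdriver, 152 mm long and 26 mm high, lying in front of the box beyond the cells. Bystander, loose: leave it where it lies. Origin at the centre of its underside.

How it is judged:
By the outcome, as a careful person would: the job done as asked, in the order asked, and still so for the second after the job is handed in, with the robot touching nothing.
It also fails if it takes over 58 s, if anything falls off the work surface, if the arm or the gripper's body presses on something with over 40 N, if the wrist force passes 120 N, or if a joint passes its speed limit or range.

### The arm

A 6-joint arm with a two-finger parallel gripper is mounted at the origin on a cart in front of the work surface, level with it; the furniture and walls round the work are solid. World frame = base frame: x ahead of the robot, y to its left, z up, the work surface at z = 0. Lengths are in m, angles in rad, forces in N, time in s.
With the tool pointing down it reaches from about 0.35 to 0.725 m from the base axis. Payload 4.3 kg.
Tool frame: the origin (TCP) lies midway between the tips of the shut fingers; the grasp point (between the pads) lies 19 mm behind it; z points along the fingers, y is the line along which they close (so a half turn about z gives the same grasp; the last joint's range is limited). The gripper opens to 85 mm and grips with 20 to 120 N. Pads are 22 mm wide; open, the fingers measure 114 mm over their backs; the gripper's body (76 mm by 85 mm) begins 54 mm behind the grasp point. The pads swing forward as they close: fully open they stand 13 mm farther back than shut.
Start: joints at [-1.335, 0.377, 0.081, 1.274, 0, 1.46], TCP at [0.195, -0.541, 0.231] pointing down, gripper open.
Joint ranges: [-2.72, 2.72], [-0.84, 1.66], [-1.02, 1.22], [-1.77, 2.12], [-1.37, 1.28], [-3.14, 3.14]. Speed limits (rad/s): [2.57, 2.57, 3.14, 3.14, 3.14, 3.14].

### API

Orientations are given as a rotation vector (axis times angle).
In Python, from cell import get_state, get_image, finish_job, masks_of gives the robot as it stands. The module is installed in compiled form; this text tells all that it offers.
- The arm moves only by the shell command python3 -m pendant 'ROWS' [OPENING] [FORCE]. ROWS is JSON, a list of rows, each a list of 6 numbers: the shift along the tool's x, y, z in mm, then the turn, a rotation vector about the tool's x, y, z in degrees. In form: [[x, y, z, ax, ay, az], ...]. A call has exactly 5 rows; each row is the pose to reach, as a shift and turn from the pose commanded when the call began, along the tool's axes at that moment; what a row does not reach only later rows make up. A row lasts 1/12 s, in which the tool goes at most 41.7 mm and 7.16 degrees, less where a joint would pass 70% of its speed; a pose out of reach is approached as far as the arm can. A call with a gripper value outside its range is refused whole. OPENING is the closure, from -1 (fully open) to 1 (shut), set as the call begins (- or left out, the last holds). The fingers move at their own pace and stop on an object; FORCE is the grip in N (left out, the last holds). Time passes only in rows, so rows that repeat a pose let the fingers close, or fill a call up. It gives the time, the measured TCP pose, the force, the opening and the grip force at its end, in the units of the state.
- get_state(): the state, without advancing time (a new reading comes with each control period).
- get_image(name): name is "scene" or "side" or "wrist"; returns a dict with "img" (400x640x3 uint8, red, green, blue), "fx", "fy", "cx", "cy" (pixels), "k1" (the pictures are not rectified: a ray, as slopes to the right and down, at radius r is drawn at 1 + k1 r^2 times it, then the intrinsics apply), "rvec" (rotation vector, rad) and "tvec" (3), from world to camera coordinates, as OpenCV has them; the wrist camera has in their place "tool_from_camera" (4x4, takes a point from camera to tool coordinates, whose origin is the TCP and whose axes are the flange's). Camera axes: x right, y down, z forward; pixel columns grow to the right and rows downward; lengths in m; the calibration is good to about 2 mm. A picture is of the moment at which its call begins: read the wrist's pose just before it. There is no depth.
- finish_job(): hands the job in; it is judged then, once.
Trained networks look in a picture, given as the dict that the camera call returned (one of the last four; its "shot" number tells which), for a name from the list of things; names that differ only in an ending like _2 or _b are one class to them, and where a whole thing is asked for, a point or a joint stands for the part that bears it (a point fixed in the world has none). Each returns a list of dicts, best first, with "conf" (0 to 1); they miss things now and then, are a little off and sometimes report something else, mostly with a low value. They report only what shows in the picture. A call takes as long as a camera call.
- masks_of(picture, name): "region" (400x640 bool, what is visible of it) and "rect" ([centre column, centre row, width, height] in pixels, round what is visible of it).
The state is a dict: "clock": time; "qpos": joint angles; "qd": joint speeds; "tau": joint torques, N m; "tcp_pos": TCP position; "tcp_rot": TCP orientation; "ft_force": force on the tool from outside, world axes, zero at the start; "torque": the same for the moment, N m; "width": finger opening in m; "grasp_force": force on a finger pad.
Only numpy, scipy, OpenCV 4.12 (cv2) and the standard library are available. Lean on these libraries where they do the work, as an engineer would, in place of code of your own. Each camera call takes 0.05 s, during which the arm holds its last target. There are 200 camera calls.

## Working session

There is one attempt and no reset: what is moved stays moved. The work goes in short steps, Python scripts to look and compute and a shell command to move; the robot and the scene stay as the last step left them, time stands still between calls to the robot, and variables do not carry over. Pictures are saved under pics/ and viewed, at most 10 in all, crops included, and the job is handed in when it is done.

```bash
mkdir -p pics
cat > h.py <<'E'
import numpy as np, cv2
from scipy.spatial.transform import Rotation as R
from cell import *
def cam(p,s=None):
    K=np.array([[p['fx'],0,p['cx']],[0,p['fy'],p['cy']],[0,0,1.]])
    if 'rvec' in p:
        Rm=R.from_rotvec(np.ravel(p['rvec'])).as_matrix(); t=np.ravel(p['tvec'])
    else:
        T=np.eye(4);T[:3,:3]=R.from_rotvec(s['tcp_rot']).as_matrix();T[:3,3]=s['tcp_pos']
        M=np.linalg.inv(T@np.array(p['tool_from_camera'])); Rm=M[:3,:3];t=M[:3,3]
    return K,np.array([p['k1'],0,0,0,0.]),Rm,t
def ray_z(c,uv,z):
    K,D,Rm,t=c
    n=cv2.undistortPoints(np.array(uv,float).reshape(-1,1,2),K,D).reshape(-1,2)
    d=np.c_[n,np.ones(len(n))]@Rm; o=-Rm.T@t
    return o+d*((z-o[2])/d[:,2])[:,None]
def proj(c,P):
    K,D,Rm,t=c
    return cv2.projectPoints(np.array(P,float).reshape(-1,1,3),cv2.Rodrigues(Rm)[0],t,K,D)[0].reshape(-1,2)
def save(n,img): cv2.imwrite('pics/'+n,cv2.cvtColor(np.ascontiguousarray(img),cv2.COLOR_RGB2BGR))
E
python3 - <<'E'
from h import *
s=get_state(); print({k:np.round(v,4).tolist() for k,v in s.items()})
for n in ['scene','side']:
    p=get_image(n); save(n+'.png',p['img']); c=cam(p)
    for o in ['load_box','load_lever','cell_1','controller_board','cutters_1','screwdriver_3']:
        for m in masks_of(p,o)[:2]:
            r=m['rect']; print(n,o,round(m['conf'],2),np.round(r),np.round(ray_z(c,[r[:2]],.0)[0],3))
E
```

```text
{'clock': 0.0, 'qpos': [-1.3353, 0.3781, 0.0796, 1.2744, 0.0, 1.4605], 'qd': [-0.0009, -0.0018, 0.0008, -0.0001, 0.0007, -0.0007], 'tau': [-0.0003, -46.3607, 26.9874, 0.0208, -0.0001, 0.0], 'tcp_pos': [0.1947, -0.5403, 0.2304], 'tcp_rot': [-3.0927, -0.5401, 0.0002], 'ft_force': [-0.2529, 0.6271, -0.4071], 'torque': [-0.0266, -0.0009, 0.0321], 'grasp_force': 0.0, 'width': 0.0857}
scene load_box 0.75 [318. 219.  89.  92.] [ 0.52  -0.215  0.   ]
scene load_lever 0.58 [322. 210.  13.  18.] [ 0.501 -0.227  0.   ]
scene cell_1 0.77 [361. 212.  23.  28.] [ 0.438 -0.173  0.   ]
scene cell_1 0.6 [338. 190.  24.  26.] [ 0.443 -0.246  0.   ]
scene controller_board 0.87 [304. 265.  40.  37.] [ 0.605 -0.147  0.   ]
scene cutters_1 0.58 [262. 224.  47.  43.] [ 0.621 -0.275  0.   ]
scene screwdriver_3 0.83 [366. 196.  44.  47.] [ 0.402 -0.198  0.   ]
side load_box 0.6 [335. 219. 104.  93.] [ 0.516 -0.211  0.   ]
side load_lever 0.6 [341. 210.  12.  22.] [ 0.493 -0.215  0.   ]
side cell_1 0.77 [379. 204.  35.  21.] [ 0.435 -0.165  0.   ]
side cell_1 0.75 [345. 184.  27.  18.] [ 0.441 -0.247  0.   ]
side controller_board 0.92 [333. 271.  45.  43.] [ 0.604 -0.145  0.   ]
side controller_board 0.33 [378. 205.  38.  24.] [ 0.438 -0.166  0.   ]
side cutters_1 0.67 [276. 234.  58.  41.] [ 0.614 -0.276  0.   ]
```

Run:
```python
import cv2,numpy as np
a=cv2.imread('pics/scene.png')[140:320,210:440];b=cv2.imread('pics/side.png')[140:320,210:440]
a,b=[cv2.resize(i,(690//1,540),interpolation=cv2.INTER_CUBIC)[:, :] for i in (a,b)]
cv2.imwrite('pics/sceneS.png',a);cv2.imwrite('pics/sideS.png',b)
```

```text
(no output)
```

View pics/scene.png

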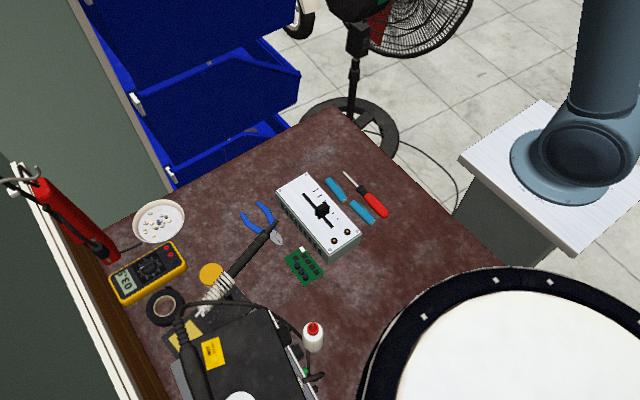

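View pics/sideS.png

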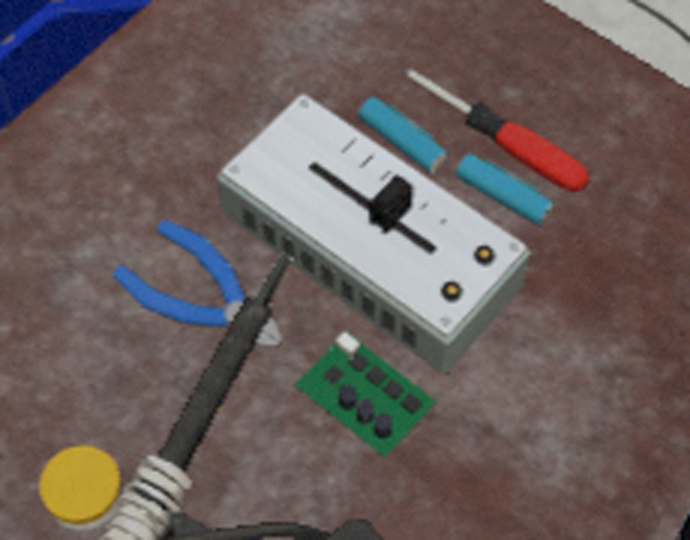

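The scene picture shows the box at about (318,219), with its sockets at the near end around (335–347,240) and the lever at (322,210). Cells and a screwdriver lie on the robot side, and the board and cutters lie behind. A soldering iron reaches towards the box's back edge, and the vehicle wheel is at the bottom right. Next I fit the box pose from the masks.

```bash
cat > fit.py <<'E'
from h import *
from scipy.optimize import minimize
from scipy.spatial import ConvexHull
B=np.array([[sx*.042,sy*.092,z] for sx in(-1,1) for sy in(-1,1) for z in(0,.055)])
def toW(q,P): 
    c,s=np.cos(q[2]),np.sin(q[2]); P=np.atleast_2d(P); return np.c_[q[0]+c*P[:,0]-s*P[:,1],q[1]+s*P[:,0]+c*P[:,1],P[:,2]]
def hull(c,q,P=B,up=4):
    h=cv2.convexHull((proj(c,toW(q,P))*up).astype(np.float32))
    m=np.zeros((400*up,640*up),np.uint8); cv2.fillConvexPoly(m,np.round(h).astype(np.int32),1)
    return m
def fit(views,q0):
    ms=[cv2.resize(m.astype(np.uint8),None,fx=4,fy=4,interpolation=0) for _,m in views]
    def cost(q):
        return sum(1-(h&m).sum()/(h|m).sum() for (c,_),m in zip(views,ms) for h in [hull(c,q)])
    return minimize(cost,q0,method='Nelder-Mead',options=dict(initial_simplex=np.array(q0)+np.vstack([np.zeros(3),np.diag([.02,.02,.15])]),xatol=2e-4,fatol=1e-4))
E
python3 - <<'E'
from fit import *
V=[];L=[]
for n in ['scene','side']:
    p=get_image(n); c=cam(p); b=masks_of(p,'load_box')[0]['region'];l=masks_of(p,'load_lever')
    V.append((c,b|l[0]['region'])); L.append((c,l[0]['region']))
best=min((fit(V,[.5,-.215,a]) for a in(-.4,0,.4,.8)),key=lambda r:r.fun)
q=best.x; print(q,best.fun)
LP=np.array([[sx*.013,sy*.007,z] for sx in(-1,1) for sy in(-1,1) for z in(.061,.091)])
for c,l in L:
    l4=cv2.resize(l.astype(np.uint8),None,fx=4,fy=4,interpolation=0)
    for t in np.arange(0,.081,.008):
        h=hull(c,q,LP+[0,.04-t,0]); print(round(t,3),round((h&l4).sum()/(h|l4).sum(),2),end='; ')
    print()
    print('sockets px',proj(c,toW(q,[[-.02,.074,.059],[.02,.074,.059]])).round(), 'corners',proj(c,toW(q,B[1::2])).round())
# iron: triangulate tip & handle end
def tri(a,b):
    A=[];rhs=[]
    for (c,_),uv in zip(V,(a,b)):
        o=ray_z(c,[uv],0)[0];d=o-ray_z(c,[uv],.3)[0];d/=np.linalg.norm(d);M=np.eye(3)-np.outer(d,d);A.append(M);rhs.append(M@o)
    return np.linalg.lstsq(np.vstack(A),np.hstack(rhs),rcond=None)[0].round(3)
print('tip',tri((275,223),(306,225)),'handle/white', tri((232,279),(264,296)))
E
```

```text
[ 0.52843746 -0.20758815 -0.02794764] 0.20056688514297005
0.0 0.04; 0.008 0.2; 0.016 0.48; 0.024 0.81; 0.032 0.48; 0.04 0.19; 0.048 0.04; 0.056 0.0; 0.064 0.0; 0.072 0.0; 0.08 0.0; 
sockets px [[348. 231.]
 [331. 241.]] corners [[308. 169.]
 [363. 233.]
 [275. 188.]
 [328. 256.]]
0.0 0.02; 0.008 0.18; 0.016 0.5; 0.024 0.83; 0.032 0.38; 0.04 0.11; 0.048 0.0; 0.056 0.0; 0.064 0.0; 0.072 0.0; 0.08 0.0; 
sockets px [[372. 224.]
 [357. 238.]] corners [[311. 168.]
 [387. 222.]
 [281. 195.]
 [357. 254.]]
tip [ 0.647 -0.164  0.195] handle/white [ 0.739 -0.178  0.073]
```

View pics/sceneS.png

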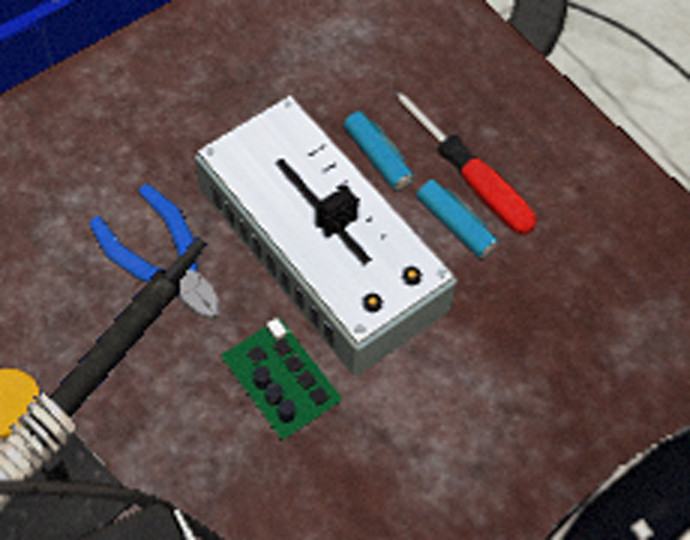

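View pics/side.png

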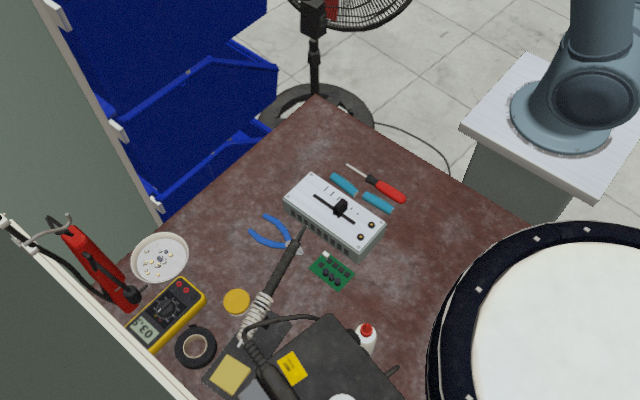

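The pictures agree with the masks. In the scene view the panel corners are at about (306.7,172), (276,192), (328,254) and (362,234). The iron's tip stands free in the air behind the box, at about z = 0.195. I refit on the corners and work out the hover move.

Run:
```python
from fit import *
from scipy.optimize import least_squares
C=np.array([[-.042,-.092,.055],[.042,-.092,.055],[.042,.092,.055],[-.042,.092,.055]])
uv={'scene':[(306.7,172.3),(275.7,191.7),(328.3,254.3),(361.7,234)],'side':[(311.7,172.3),(283.3,199.3),(358,252.5),(386,222.7)]}
ps={n:get_image(n) for n in uv}; cs={n:cam(p) for n,p in ps.items()}
r=least_squares(lambda q:np.hstack([(proj(cs[n],toW(q,C))-uv[n]).ravel() for n in uv]),[.528,-.207,-.03]); q=r.x
print(q,np.abs(r.fun).max()); np.save('q.npy',q)
LP=np.array([[sx*.013,sy*.007,z] for sx in(-1,1) for sy in(-1,1) for z in(.061,.091)])
for n in uv:
    l=masks_of(ps[n],'load_lever')[0]['region'];l4=cv2.resize(l.astype(np.uint8),None,fx=4,fy=4,interpolation=0)
    print([(round(t,3),round((h&l4).sum()/(h|l4).sum(),2)) for t in np.arange(.008,.049,.008) for h in [hull(cs[n],q,LP+[0,.04-t,0])]])
s=get_state();Rt=R.from_rotvec(s['tcp_rot'])
g=toW(q,[[0,-.035,.2]])[0]; print(g,'tool mm',Rt.inv().apply(g-s['tcp_pos'])*1e3)
yaw=q[2]+np.pi/2; Rg=R.from_matrix(np.array([[np.cos(yaw),np.sin(yaw),0],[np.sin(yaw),-np.cos(yaw),0],[0,0,-1]]).T)
print('turn',np.degrees((Rt.inv()*Rg).as_rotvec()))
```

```text
[ 0.53063629 -0.20483731 -0.00629188] 2.7998869152387442
[(np.float64(0.008), np.float64(0.12)), (np.float64(0.016), np.float64(0.38)), (np.float64(0.024), np.float64(0.78)), (np.float64(0.032), np.float64(0.55)), (np.float64(0.04), np.float64(0.24)), (np.float64(0.048), np.float64(0.06))]
[(np.float64(0.008), np.float64(0.11)), (np.float64(0.016), np.float64(0.38)), (np.float64(0.024), np.float64(0.76)), (np.float64(0.032), np.float64(0.43)), (np.float64(0.04), np.float64(0.14)), (np.float64(0.048), np.float64(0.01))]
[ 0.53041608 -0.23983662  0.2       ] tool mm [ 417.72254623 -169.59899219   31.30172522]
turn [ 2.19628824e-03  4.13313991e-03 -6.98267840e+01]
```

```bash
python3 -m pendant '[[37,-15,0,0,0,0],[74,-30,0,0,0,0],[111,-45,0,0,0,0],[148,-60,0,0,0,0],[185,-75,0,0,0,0]]' 1 20
python3 -m pendant '[[37,-15,0,0,0,0],[74,-30,0,0,0,0],[111,-45,0,0,0,0],[148,-60,0,0,0,0],[185,-75,0,0,0,0]]'
python3 -m pendant '[[24,-10,10,0,0,-7],[48,-20,20,0,0,-14],[48,-20,30,0,0,-21],[48,-20,30,0,0,-28],[48,-20,30,0,0,-35]]'
python3 -m pendant '[[0,0,0,0,0,-7],[0,0,0,0,0,-14],[0,0,0,0,0,-21],[0,0,0,0,0,-28],[0,0,0,0,0,-35]]'
python3 - <<'E'
from fit import *
q=np.load('q.npy'); s=get_state(); p=get_image('wrist'); c=cam(p,s)
print({k:np.round(s[k],4).tolist() for k in('clock','tcp_pos','tcp_rot','ft_force','width','qpos')})
im=p['img'].copy()
for m in masks_of(p,'load_lever')[:2]+masks_of(p,'load_box')[:1]: print(m['conf'],np.round(m['rect']))
pts=proj(c,toW(q,[[-.042,-.092,.055],[.042,-.092,.055],[.042,.092,.055],[-.042,.092,.055],[0,.074,.055]]+[[0,.04-.016*k,.091] for k in range(6)]))
print(pts.round().tolist()); save('w1.png',im)
E
```

```text
clock: 1.62
tcp_pos: [0.3446, -0.4064, 0.2314]
tcp_rot: [3.095, 0.539, 0.0]
ft_force: [0.9, -0.3, 0.6]
width: 0.0254
grasp_force: 0.0
clock: 2.03
tcp_pos: [0.4934, -0.2729, 0.2315]
tcp_rot: [3.094, 0.54, 0.0]
ft_force: [0.3, -1.2, 0.1]
width: -0.0003
grasp_force: 0.0
clock: 2.45
tcp_pos: [0.5305, -0.2384, 0.2002]
tcp_rot: [-2.782, -1.456, 0.002]
ft_force: [-0.6, 0.3, 0.5]
width: -0.0002
grasp_force: 0.0
clock: 2.87
tcp_pos: [0.5305, -0.2394, 0.2013]
tcp_rot: [2.218, 2.225, -0.0]
ft_force: [0.1, 0.2, 0.2]
width: 0.0002
grasp_force: 0.0
{'clock': 2.8667, 'tcp_pos': [0.5305, -0.2394, 0.2013], 'tcp_rot': [2.2183, 2.2245, -0.0001], 'ft_force': [0.0684, 0.2252, 0.2041], 'width': 0.0002, 'qpos': [-0.5327, 0.4006, 0.038, 1.2081, -0.0001, 1.0352]}
0.73 [316. 133.  35.  26.]
0.86 [316. 138. 109. 212.]
[[270.0, 246.0], [362.0, 247.0], [373.0, 25.0], [263.0, 23.0], [318.0, 49.0], [318.0, 95.0], [317.0, 118.0], [317.0, 141.0], [317.0, 162.0], [317.0, 183.0], [317.0, 204.0]]
```

View pics/w1.png

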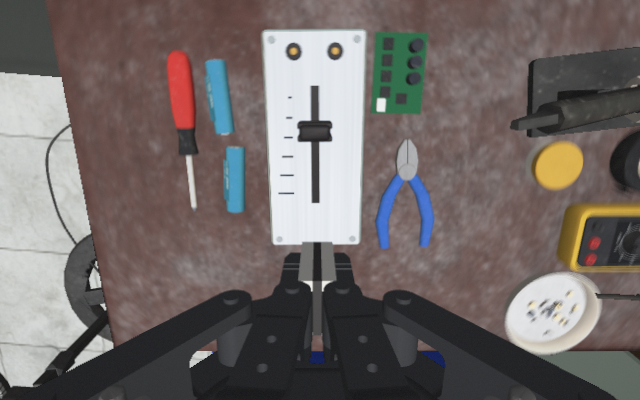

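The wrist view is clear. The sockets are at (293,51) and (335,51), the ticks at rows 97, 118, 137, 157, 175 and 193, the slot centre at column 315, and the lever at (316,131). The fingers are at the bottom centre. I refit on the sockets, slot and ticks, which are better features than the corners.

Run:
```python
from fit import *
from scipy.optimize import least_squares
q0=np.load('q.npy'); s=get_state(); p=get_image('wrist'); c=cam(p,s)
rows=[97,118,137,157,175,193]
def f(q):
    so=proj(c,toW(q,[[0,.074,.059]]))[0]-[314,51]
    t=proj(c,toW(q,[[-.02,.04-.016*k,.055] for k in range(6)]))[:,1]-rows
    e=proj(c,toW(q,[[0,.064,.055],[0,-.064,.055]]))[:,0]-[315,316]
    return np.hstack([so,t,e])
r=least_squares(f,q0); q=r.x; print(q,r.fun.round(1)); np.save('q.npy',q)
l=masks_of(p,'load_lever')[0]['region'];l4=cv2.resize(l.astype(np.uint8),None,fx=4,fy=4,interpolation=0)
LP=np.array([[sx*.013,sy*.007,z] for sx in(-1,1) for sy in(-1,1) for z in(.061,.091)])
for t in np.arange(0,.061,.004):
    h=hull(c,q,LP+[0,.04-t,0]); print(round(t,3),round((h&l4).sum()/(h|l4).sum(),2),end='; ')
Rt=R.from_rotvec(s['tcp_rot'])
for t in(.016,.032):
    for m in (.01,):
        g=toW(q,[[0,.04-t-.007-.011-m,.068]])[0]; print(t,g,Rt.inv().apply(g-s['tcp_pos'])*1e3)
```

```text
[ 0.52950177 -0.20641373  0.00321892] [ 0.4 -0.1  0.3 -0.4  0.4 -0.5  0.1  0.1 -0.4  0. ]
0.0 0.0; 0.004 0.0; 0.008 0.0; 0.012 0.11; 0.016 0.28; 0.02 0.52; 0.024 0.84; 0.028 0.6; 0.032 0.35; 0.036 0.18; 0.04 0.05; 0.044 0.0; 0.048 0.0; 0.052 0.0; 0.056 0.0; 0.06 0.0; 0.016 [ 0.52951465 -0.21041371  0.068     ] [ 29.00364448  -1.23623645 133.3265226 ]
0.032 [ 0.52956615 -0.22641363  0.068     ] [ 13.00435679  -1.08528025 133.328858  ]
```

```bash
python3 -m pendant '[[10,-1,33,0,0,0],[10,-1,66,0,0,0],[10,-1,99,0,0,0],[10,-1,126,0,0,0],[10,-1,133,0,0,0]]'
python3 -m pendant '[[3,0,0,0,0,0],[6,0,0,0,0,0],[9,0,0,0,0,0],[12,0,0,0,0,0],[12,0,0,0,0,0]]'
python3 -m pendant '[[2,0,0,0,0,0],[4,0,0,0,0,0],[6,0,0,0,0,0],[6,0,0,0,0,0],[6,0,0,0,0,0]]'
```

```text
clock: 3.53
tcp_pos: [0.5263, -0.2275, 0.0637]
tcp_rot: [-2.222, -2.211, 0.003]
ft_force: [-1.0, 0.0, -0.8]
width: 0.0
grasp_force: 0.0
clock: 3.95
tcp_pos: [0.5309, -0.2173, 0.0701]
tcp_rot: [2.222, 2.216, 0.002]
ft_force: [0.4, -0.3, -0.9]
width: 0.0002
grasp_force: 0.0
clock: 4.37
tcp_pos: [0.5296, -0.2113, 0.0683]
tcp_rot: [2.225, 2.218, -0.0]
ft_force: [-0.1, 0.8, -0.8]
width: -0.0002
grasp_force: 0.0
```

```bash
python3 -m pendant '[[1,0,0,0,0,0],[2,0,0,0,0,0],[3,0,0,0,0,0],[4,0,0,0,0,0],[4,0,0,0,0,0]]'
python3 -m pendant '[[1,0,0,0,0,0],[2,0,0,0,0,0],[3,0,0,0,0,0],[4,0,0,0,0,0],[4,0,0,0,0,0]]'
python3 -m pendant '[[1,0,0,0,0,0],[2,0,0,0,0,0],[3,0,0,0,0,0],[4,0,0,0,0,0],[4,0,0,0,0,0]]'
```

```text
clock: 4.78
tcp_pos: [0.5296, -0.2069, 0.0682]
tcp_rot: [-2.224, -2.218, -0.001]
ft_force: [0.2, -0.4, -0.3]
width: -0.0002
grasp_force: 0.0
clock: 5.2
tcp_pos: [0.5297, -0.2031, 0.0683]
tcp_rot: [-2.225, -2.218, -0.0]
ft_force: [-0.2, -0.1, 0.6]
width: -0.0001
grasp_force: 0.0
clock: 5.62
tcp_pos: [0.5297, -0.201, 0.0684]
tcp_rot: [2.224, 2.215, -0.004]
ft_force: [-0.7, -5.3, -2.2]
width: -0.0001
grasp_force: 2.7
```

```bash
for i in 1; do python3 -m pendant '[[1,0,0,0,0,0],[2,0,0,0,0,0],[3,0,0,0,0,0],[4,0,0,0,0,0],[4,0,0,0,0,0]]'; done
python3 -m pendant '[[1,0,0,0,0,0],[2,0,0,0,0,0],[3,0,0,0,0,0],[4,0,0,0,0,0],[4,0,0,0,0,0]]'
python3 -m pendant '[[1,0,0,0,0,0],[2,0,0,0,0,0],[3,0,0,0,0,0],[3,0,0,0,0,0],[3,0,0,0,0,0]]'
python3 - <<'E'
from h import *
s=get_state(); p=get_image('wrist'); save('w2.png',cv2.resize(p['img'][:260,200:440],None,fx=2,fy=2)); print(s['tcp_pos'],s['ft_force'])
E
```

```text
clock: 6.03
tcp_pos: [0.5297, -0.1955, 0.0683]
tcp_rot: [2.225, 2.217, -0.0]
ft_force: [-0.2, -2.0, 0.2]
width: 0.0002
grasp_force: 1.0
clock: 6.45
tcp_pos: [0.5296, -0.1905, 0.0682]
tcp_rot: [-2.224, -2.218, -0.001]
ft_force: [0.8, -0.3, -0.6]
width: -0.0001
grasp_force: 0.0
clock: 6.87
tcp_pos: [0.5297, -0.1882, 0.0683]
tcp_rot: [-2.225, -2.218, 0.0]
ft_force: [0.4, -0.7, -0.1]
width: -0.0001
grasp_force: 0.0
[ 0.52968998 -0.18824434  0.06828904] [ 0.4222939  -0.67631234 -0.12570316]
```

View pics/w2.png

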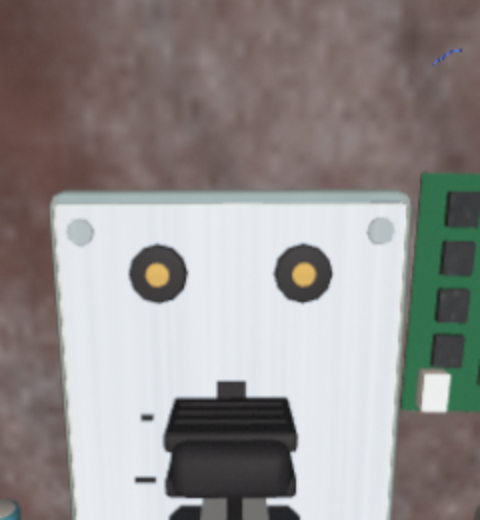

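The crop shows the lever by the first tick, at about (230,440), with the two sockets beyond it and the fingers just behind. I keep pushing to feel the stop.

```bash
python3 -m pendant '[[1,0,0,0,0,0],[2,0,0,0,0,0],[3,0,0,0,0,0],[3,0,0,0,0,0],[3,0,0,0,0,0]]'
python3 -m pendant '[[1,0,0,0,0,0],[2,0,0,0,0,0],[2,0,0,0,0,0],[2,0,0,0,0,0],[2,0,0,0,0,0]]'
```

```text
clock: 7.33
tcp_pos: [0.5297, -0.1857, 0.0683]
tcp_rot: [2.225, 2.217, -0.001]
ft_force: [-1.2, -1.0, -0.4]
width: 0.0003
grasp_force: 0.8
clock: 7.75
tcp_pos: [0.5297, -0.1856, 0.0684]
tcp_rot: [2.224, 2.214, -0.006]
ft_force: [-0.2, -7.2, -2.5]
width: 0.0002
grasp_force: 3.6
```

```bash
python3 -m pendant '[[1,0,0,0,0,0],[2,0,0,0,0,0],[3,0,0,0,0,0],[3,0,0,0,0,0],[3,0,0,0,0,0]]'
python3 -m pendant '[[1,0,0,0,0,0],[2,0,0,0,0,0],[2,0,0,0,0,0],[2,0,0,0,0,0],[2,0,0,0,0,0]]'
```

```text
clock: 8.17
tcp_pos: [0.5297, -0.1855, 0.0685]
tcp_rot: [2.223, 2.21, -0.013]
ft_force: [-1.0, -14.1, -4.5]
width: 0.0002
grasp_force: 7.3
clock: 8.58
tcp_pos: [0.5298, -0.1854, 0.0686]
tcp_rot: [2.223, 2.207, -0.017]
ft_force: [-1.7, -18.7, -5.2]
width: 0.0001
grasp_force: 9.7
```

Stop confirmed: 18.7 N with no further travel, and contact at TCP y = -0.1855. Next I retreat, lift, cross over and descend on the socket side.

```bash
python3 -m pendant '[[-6,0,0,0,0,0],[-12,0,0,0,0,0],[-18,0,0,0,0,0],[-18,0,0,0,0,0],[-18,0,0,0,0,0]]'
python3 -m pendant '[[0,0,-20,0,0,0],[0,0,-40,0,0,0],[0,0,-60,0,0,0],[0,0,-60,0,0,0],[0,0,-60,0,0,0]]'
python3 -m pendant '[[14,0,0,0,0,0],[28,0,0,0,0,0],[42,0,0,0,0,0],[56,0,0,0,0,0],[56,0,0,0,0,0]]'
python3 - <<'E'
from fit import *
q=np.load('q.npy');s=get_state();p=get_image('wrist');c=cam(p,s);l=masks_of(p,'load_lever')
print(s['tcp_pos'],s['ft_force'],[(m['conf'],np.round(m['rect'])) for m in l[:2]], [ray_z(c,[m['rect'][:2]],.08).round(4) for m in l[:1]])
p=get_image('scene');c=cam(p);l=masks_of(p,'load_lever')
l4=cv2.resize(l[0]['region'].astype(np.uint8),None,fx=4,fy=4,interpolation=0)
LP=np.array([[sx*.013,sy*.007,z] for sx in(-1,1) for sy in(-1,1) for z in(.061,.091)])
print([(round(float(t),3),round(float((h&l4).sum()/(h|l4).sum()),2)) for t in np.arange(-.008,.041,.008) for h in [hull(c,q,LP+[0,.04-t,0])]])
save('s3.png',cv2.resize(p['img'][130:300,210:440],None,fx=3,fy=3))
E
```

```text
clock: 9.0
tcp_pos: [0.5297, -0.1962, 0.0683]
tcp_rot: [-2.225, -2.217, -0.001]
ft_force: [-0.1, 0.1, -0.2]
width: 0.0002
grasp_force: 0.0
clock: 9.42
tcp_pos: [0.5308, -0.1963, 0.1295]
tcp_rot: [2.222, 2.217, 0.002]
ft_force: [0.3, 0.2, -0.9]
width: -0.0002
grasp_force: 0.0
clock: 9.83
tcp_pos: [0.5289, -0.1365, 0.1275]
tcp_rot: [-2.219, -2.22, -0.0]
ft_force: [-1.3, 0.5, -0.7]
width: -0.0003
grasp_force: 0.0
[ 0.5288524  -0.13650581  0.12751267] [-1.30768136  0.46850469 -0.6585157 ] [] []
[(-0.008, 0.47), (0.0, 0.71), (0.008, 0.38), (0.016, 0.14), (0.024, 0.02), (0.032, 0.0), (0.04, 0.0)]
```

View pics/s3.png

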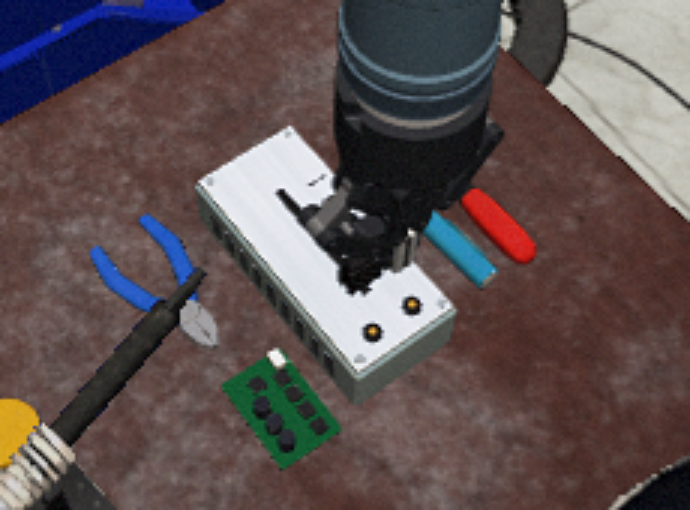

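The lever sits at its zero stop, just ahead of the sockets, at crop (355,275). The fingers are above it and clear. Now down on the socket side.

```bash
python3 -m pendant '[[0,0,15,0,0,0],[0,0,30,0,0,0],[0,0,42,0,0,0],[0,0,50,0,0,0],[0,0,54,0,0,0]]'
python3 -m pendant '[[0,0,3,0,0,0],[0,0,6,0,0,0],[0,0,6,0,0,0],[0,0,6,0,0,0],[0,0,6,0,0,0]]'
```

```text
clock: 10.45
tcp_pos: [0.5291, -0.1406, 0.0731]
tcp_rot: [-2.225, -2.216, 0.001]
ft_force: [0.2, -1.2, 0.3]
width: -0.0001
grasp_force: 0.0
clock: 10.87
tcp_pos: [0.5303, -0.1406, 0.0688]
tcp_rot: [2.224, 2.217, 0.001]
ft_force: [-0.6, -0.4, -0.3]
width: 0.0002
grasp_force: 0.0
```

```bash
python3 -m pendant '[[-2,0,0,0,0,0],[-4,0,0,0,0,0],[-6,0,0,0,0,0],[-8,0,0,0,0,0],[-8,0,0,0,0,0]]'
for i in a; do python3 -m pendant '[[-1,0,0,0,0,0],[-2,0,0,0,0,0],[-3,0,0,0,0,0],[-4,0,0,0,0,0],[-4,0,0,0,0,0]]'; done
python3 -m pendant '[[-1,0,0,0,0,0],[-2,0,0,0,0,0],[-3,0,0,0,0,0],[-3,0,0,0,0,0],[-3,0,0,0,0,0]]'
python3 -m pendant '[[-1,0,0,0,0,0],[-2,0,0,0,0,0],[-3,0,0,0,0,0],[-3,0,0,0,0,0],[-3,0,0,0,0,0]]'
```

```text
clock: 11.28
tcp_pos: [0.53, -0.1489, 0.0684]
tcp_rot: [2.225, 2.217, -0.0]
ft_force: [0.4, 0.2, -0.6]
width: 0.0003
grasp_force: 0.0
clock: 11.7
tcp_pos: [0.5298, -0.1506, 0.0683]
tcp_rot: [-2.222, -2.217, -0.005]
ft_force: [0.1, 5.5, 1.9]
width: -0.0003
grasp_force: 2.9
clock: 12.12
tcp_pos: [0.5298, -0.1551, 0.0683]
tcp_rot: [-2.225, -2.218, -0.0]
ft_force: [-0.2, 3.3, 1.5]
width: 0.0002
grasp_force: 1.5
clock: 12.53
tcp_pos: [0.5298, -0.1592, 0.0683]
tcp_rot: [2.225, 2.216, -0.001]
ft_force: [-0.4, 0.1, -0.4]
width: -0.0002
grasp_force: 0.0
```

First click went as predicted. The next contact should be at about -0.1655 and the ridge at about -0.1735.

```bash
python3 -m pendant '[[-2,0,0,0,0,0],[-4,0,0,0,0,0],[-6,0,0,0,0,0],[-6,0,0,0,0,0],[-6,0,0,0,0,0]]'
python3 -m pendant '[[-1,0,0,0,0,0],[-2,0,0,0,0,0],[-3,0,0,0,0,0],[-4,0,0,0,0,0],[-4,0,0,0,0,0]]'
python3 -m pendant '[[-1,0,0,0,0,0],[-2,0,0,0,0,0],[-3,0,0,0,0,0],[-3,0,0,0,0,0],[-3,0,0,0,0,0]]'
python3 -m pendant '[[-1,0,0,0,0,0],[-2,0,0,0,0,0],[-3,0,0,0,0,0],[-3,0,0,0,0,0],[-3,0,0,0,0,0]]'
```

```text
clock: 12.95
tcp_pos: [0.5298, -0.1647, 0.0683]
tcp_rot: [2.225, 2.217, -0.0]
ft_force: [0.1, -0.7, -0.2]
width: 0.0001
grasp_force: 0.0
clock: 13.37
tcp_pos: [0.5297, -0.1667, 0.0683]
tcp_rot: [-2.222, -2.217, -0.004]
ft_force: [0.2, 6.5, 3.1]
width: 0.0001
grasp_force: 2.8
clock: 13.78
tcp_pos: [0.5297, -0.1711, 0.0683]
tcp_rot: [-2.225, -2.218, -0.0]
ft_force: [-0.1, 2.3, 1.1]
width: -0.0003
grasp_force: 1.4
clock: 14.2
tcp_pos: [0.5299, -0.1752, 0.0683]
tcp_rot: [2.225, 2.216, -0.002]
ft_force: [0.7, -0.4, 0.2]
width: 0.0001
grasp_force: 0.0
```

Second click done. The same steps again for the third.

```bash
python3 -m pendant '[[-2,0,0,0,0,0],[-4,0,0,0,0,0],[-6,0,0,0,0,0],[-6,0,0,0,0,0],[-6,0,0,0,0,0]]'
python3 -m pendant '[[-1,0,0,0,0,0],[-2,0,0,0,0,0],[-3,0,0,0,0,0],[-4,0,0,0,0,0],[-4,0,0,0,0,0]]'
python3 -m pendant '[[-1,0,0,0,0,0],[-2,0,0,0,0,0],[-3,0,0,0,0,0],[-3,0,0,0,0,0],[-3,0,0,0,0,0]]'
python3 -m pendant '[[-1,0,0,0,0,0],[-2,0,0,0,0,0],[-3,0,0,0,0,0],[-3,0,0,0,0,0],[-3,0,0,0,0,0]]'
```

```text
clock: 14.62
tcp_pos: [0.5298, -0.1807, 0.0683]
tcp_rot: [2.225, 2.217, -0.0]
ft_force: [-0.3, 0.7, 0.3]
width: 0.0001
grasp_force: 0.0
clock: 15.03
tcp_pos: [0.5297, -0.1826, 0.0683]
tcp_rot: [-2.222, -2.217, -0.004]
ft_force: [-0.2, 5.3, 3.1]
width: -0.0005
grasp_force: 2.8
clock: 15.45
tcp_pos: [0.5297, -0.1871, 0.0683]
tcp_rot: [-2.225, -2.218, -0.0]
ft_force: [-0.1, 2.7, 1.3]
width: 0.0003
grasp_force: 1.5
clock: 15.87
tcp_pos: [0.5298, -0.1912, 0.0683]
tcp_rot: [2.225, 2.216, -0.002]
ft_force: [0.3, -0.0, -0.6]
width: 0.0002
grasp_force: 0.0
```

Third click. Come away: back off, lift, and go to the earlier viewpoint to check.

```bash
python3 -m pendant '[[5,0,0,0,0,0],[10,0,0,0,0,0],[12,0,0,0,0,0],[12,0,0,0,0,0],[12,0,0,0,0,0]]'
python3 -m pendant '[[0,0,-30,0,0,0],[0,0,-60,0,0,0],[0,0,-90,0,0,0],[0,0,-120,0,0,0],[0,0,-132,0,0,0]]'
python3 -m pendant '[[-20,0,0,0,0,0],[-40,0,0,0,0,0],[-60,0,0,0,0,0],[-60,0,0,0,0,0],[-60,0,0,0,0,0]]'
python3 -m pendant '[[0,0,0,0,0,0],[0,0,0,0,0,0],[0,0,0,0,0,0],[0,0,0,0,0,0],[0,0,0,0,0,0]]'
python3 - <<'E'
from fit import *
q=np.load('q.npy');s=get_state();p=get_image('wrist');c=cam(p,s);l=masks_of(p,'load_lever')
l4=cv2.resize(l[0]['region'].astype(np.uint8),None,fx=4,fy=4,interpolation=0)
LP=np.array([[sx*.013,sy*.007,z] for sx in(-1,1) for sy in(-1,1) for z in(.061,.091)])
print(l[0]['rect'],[(round(float(t),3),round(float((h&l4).sum()/(h|l4).sum()),2)) for t in np.arange(.024,.081,.008) for h in [hull(c,q,LP+[0,.04-t,0])]])
print(proj(c,toW(q,[[-.02,.04-.016*k,.055] for k in range(6)])).round())
save('w4.png',p['img'])
E
```

```text
clock: 16.28
tcp_pos: [0.5298, -0.1781, 0.0683]
tcp_rot: [2.224, 2.218, -0.0]
ft_force: [0.4, -0.3, 0.1]
width: 0.0004
grasp_force: 0.0
clock: 16.7
tcp_pos: [0.5316, -0.1793, 0.2049]
tcp_rot: [2.221, 2.213, 0.003]
ft_force: [1.3, -0.3, -0.1]
width: -0.0003
grasp_force: 0.0
clock: 17.12
tcp_pos: [0.5294, -0.2392, 0.2002]
tcp_rot: [-2.227, -2.216, -0.0]
ft_force: [0.4, 0.3, -0.4]
width: -0.0002
grasp_force: 0.0
clock: 17.53
tcp_pos: [0.5296, -0.2378, 0.2004]
tcp_rot: [2.224, 2.219, -0.0]
ft_force: [-0.3, -0.4, -0.4]
width: 0.0003
grasp_force: 0.0
[315.8, 156.1, 36.3, 28.1] [(0.024, 0.0), (0.032, 0.3), (0.04, 0.84), (0.048, 0.45), (0.056, 0.12), (0.064, 0.0), (0.072, 0.0), (0.08, 0.0)]
[[292.  99.]
 [292. 120.]
 [292. 139.]
 [293. 159.]
 [293. 177.]
 [294. 195.]]
```

View pics/w4.png

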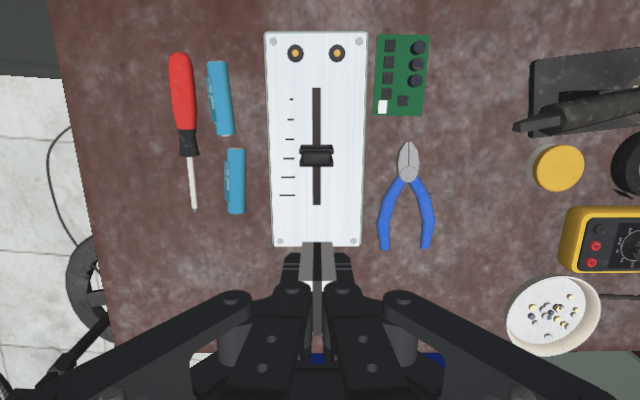

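The picture shows the lever at rows 145–167, next to the fourth tick (third step) at row 159, and all the bystanders where they were. The parallax of the raised lever leaves some doubt. I'll put the wrist camera straight above the lever, where parallax vanishes.

Run:
```python
from fit import *
q=np.load('q.npy');s=get_state();p=get_image('wrist');c=cam(p,s)
o=-c[2].T@c[3]; print('cam',o.round(4),'axis',(c[2].T@[0,0,1]).round(3))
print('nadir px',proj(c,[[o[0],o[1],.055]]).round(), 'third notch world',toW(q,[[0,-.008,.055]]).round(4))
LP=np.array([[sx*.013,sy*.007,z] for sx in(-1,1) for sy in(-1,1) for z in(.061,.091)])
for t in(.032,.04,.048): P=proj(c,toW(q,LP+[0,.04-t,0]));print(t,P[:,1].min().round(),P[:,1].max().round())
```

```text
cam [ 0.5295 -0.1654  0.3425] axis [ 0.   -0.28 -0.96]
nadir px [[317.  98.]] third notch world [[ 0.5295 -0.2144  0.055 ]]
0.032 131.0 154.0
0.04 141.0 165.0
0.048 151.0 176.0
```

```bash
python3 -m pendant '[[-16,0,0,0,0,0],[-32,0,0,0,0,0],[-46,0,0,0,0,0],[-49,0,0,0,0,0],[-49,0,0,0,0,0]]'
python3 -m pendant '[[0,0,0,0,0,0],[0,0,0,0,0,0],[0,0,0,0,0,0],[0,0,0,0,0,0],[0,0,0,0,0,0]]'
python3 - <<'E'
from fit import *
q=np.load('q.npy');s=get_state();p=get_image('wrist');c=cam(p,s);l=masks_of(p,'load_lever')
o=-c[2].T@c[3]; print('nadir px',proj(c,[[o[0],o[1],.055]]).round(),[ (m['conf'],np.round(m['rect'],1)) for m in l[:1]])
print(proj(c,toW(q,[[-.02,.04-.016*k,.055] for k in range(6)])).round(1).tolist())
LP=np.array([[sx*.013,sy*.007,z] for sx in(-1,1) for sy in(-1,1) for z in(.061,.091)])
for t in(.032,.04,.048): P=proj(c,toW(q,LP+[0,.04-t,0]));print(t,P[:,1].min().round(),P[:,1].max().round())
save('w5.png',cv2.resize(p['img'][:220,240:400],None,fx=2.7,fy=2.7,interpolation=cv2.INTER_CUBIC))
E
```

```text
clock: 18.1
tcp_pos: [0.5292, -0.2894, 0.2]
tcp_rot: [2.228, 2.215, -0.0]
ft_force: [-0.0, 0.3, -0.6]
width: 0.0
grasp_force: 0.0
clock: 18.52
tcp_pos: [0.5294, -0.2869, 0.2004]
tcp_rot: [2.224, 2.218, 0.0]
ft_force: [0.4, 0.7, -0.5]
width: 0.0001
grasp_force: 0.0
nadir px [[317.  98.]] [(0.97, array([315.4,  91.8,  35. ,  21.3]))]
[[290.3, 32.5], [290.9, 55.0], [291.4, 76.8], [291.9, 97.8], [292.3, 118.3], [292.8, 138.1]]
0.032 63.0 86.0
0.04 75.0 96.0
0.048 87.0 108.0
```

View pics/w5.png

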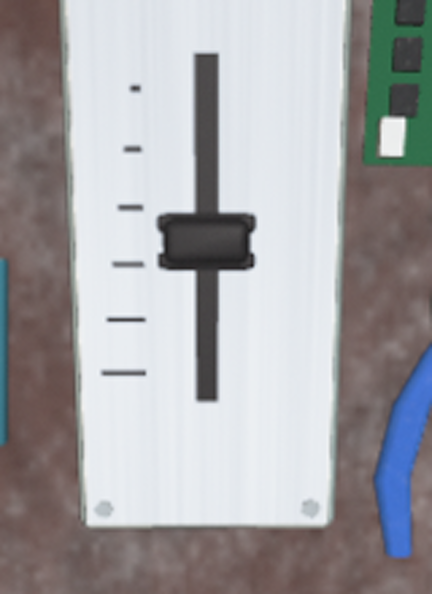

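Seen from straight above, the lever centre (crop row 240) lies between the third-notch tick (row 264) and the one before it (row 206), so travel is about 0.041. It appears to have stayed just past the ridge, where the finger left it. I'll go back to the same side and nudge it gently, never beyond travel 0.048.

```bash
python3 -m pendant '[[25,0,0,0,0,0],[50,0,0,0,0,0],[75,0,0,0,0,0],[100,0,0,0,0,0],[109,0,0,0,0,0]]'
python3 -m pendant '[[0,0,30,0,0,0],[0,0,60,0,0,0],[0,0,90,0,0,0],[0,0,110,0,0,0],[0,0,122,0,0,0]]'
python3 -m pendant '[[0,0,5,0,0,0],[0,0,10,0,0,0],[0,0,10,0,0,0],[0,0,10,0,0,0],[0,0,10,0,0,0]]'
python3 -m pendant '[[-2,0,0,0,0,0],[-4,0,0,0,0,0],[-6,0,0,0,0,0],[-8,0,0,0,0,0],[-8,0,0,0,0,0]]'
python3 -m pendant '[[-1,0,0,0,0,0],[-2,0,0,0,0,0],[-3,0,0,0,0,0],[-4,0,0,0,0,0],[-4,0,0,0,0,0]]'
```

```text
clock: 19.03
tcp_pos: [0.5294, -0.1753, 0.2005]
tcp_rot: [-2.221, -2.22, -0.001]
ft_force: [0.1, -0.1, 0.2]
width: -0.0001
grasp_force: 0.0
clock: 19.45
tcp_pos: [0.528, -0.1779, 0.0754]
tcp_rot: [-2.223, -2.215, 0.003]
ft_force: [-0.0, -0.2, 0.4]
width: -0.0002
grasp_force: 0.0
clock: 19.87
tcp_pos: [0.5307, -0.1789, 0.0694]
tcp_rot: [2.224, 2.216, 0.001]
ft_force: [-0.6, 0.4, 0.9]
width: 0.0004
grasp_force: 0.0
clock: 20.28
tcp_pos: [0.5299, -0.187, 0.0685]
tcp_rot: [2.225, 2.217, -0.0]
ft_force: [0.4, -0.9, -0.3]
width: -0.0001
grasp_force: 0.0
clock: 20.7
tcp_pos: [0.5297, -0.1906, 0.0683]
tcp_rot: [2.225, 2.218, -0.0]
ft_force: [-0.2, -0.0, -0.0]
width: 0.0001
grasp_force: 0.0
```

```bash
cat > look.py <<'E'
from h import *
for n in('scene','side'):
    m=masks_of(get_image(n),'load_lever'); print(n,[(round(a['conf'],2),np.round(a['rect'],1).tolist()) for a in m[:1]])
E
python3 look.py
python3 -m pendant '[[-1,0,0,0,0,0],[-2,0,0,0,0,0],[-2,0,0,0,0,0],[-2,0,0,0,0,0],[-2,0,0,0,0,0]]'
python3 -m pendant '[[-1,0,0,0,0,0],[-2,0,0,0,0,0],[-2,0,0,0,0,0],[-2,0,0,0,0,0],[-2,0,0,0,0,0]]'
python3 -m pendant '[[-1,0,0,0,0,0],[-1.5,0,0,0,0,0],[-1.5,0,0,0,0,0],[-1.5,0,0,0,0,0],[-1.5,0,0,0,0,0]]'
python3 look.py
```

```text
scene []
side []
clock: 21.32
tcp_pos: [0.5297, -0.1924, 0.0683]
tcp_rot: [2.225, 2.218, -0.0]
ft_force: [-0.6, 0.3, -0.9]
width: 0.0003
grasp_force: 0.0
clock: 21.73
tcp_pos: [0.5297, -0.1944, 0.0683]
tcp_rot: [2.225, 2.218, -0.0]
ft_force: [1.2, 0.1, 0.7]
width: 0.0001
grasp_force: 0.0
clock: 22.15
tcp_pos: [0.5297, -0.1959, 0.0683]
tcp_rot: [2.225, 2.218, -0.0]
ft_force: [-0.5, -0.0, 0.1]
width: 0.0004
grasp_force: 0.0
scene []
side []
```

```bash
python3 -m pendant '[[5,0,0,0,0,0],[10,0,0,0,0,0],[16,0,0,0,0,0],[16,0,0,0,0,0],[16,0,0,0,0,0]]'
python3 -m pendant '[[0,0,-30,0,0,0],[0,0,-60,0,0,0],[0,0,-90,0,0,0],[0,0,-120,0,0,0],[0,0,-132,0,0,0]]'
python3 -m pendant '[[-25,0,0,0,0,0],[-50,0,0,0,0,0],[-75,0,0,0,0,0],[-100,0,0,0,0,0],[-109,0,0,0,0,0]]'
python3 -m pendant '[[0,0,0,0,0,0],[0,0,0,0,0,0],[0,0,0,0,0,0],[0,0,0,0,0,0],[0,0,0,0,0,0]]'
python3 - <<'E'
from fit import *
q=np.load('q.npy');s=get_state();p=get_image('wrist');c=cam(p,s);l=masks_of(p,'load_lever')
print([(m['conf'],np.round(m['rect'],1)) for m in l[:1]], proj(c,toW(q,[[-.02,.04-.016*k,.055] for k in range(6)]))[:,1].round(1).tolist())
save('w6.png',cv2.resize(p['img'][:220,240:400],None,fx=2.7,fy=2.7,interpolation=cv2.INTER_CUBIC))
g=p['img'].mean(2)
# tick rows (dark, cols 280-294) and lever rows (dark, slot-free col 305)
print('ticks',[int(r) for r in range(20,160) if g[r,288:292].mean()<150],'lever',[int(r) for r in range(20,160) if g[r,304]<110])
E
```

```text
clock: 22.77
tcp_pos: [0.5297, -0.1792, 0.0683]
tcp_rot: [-2.224, -2.219, 0.0]
ft_force: [-0.3, -0.8, 0.6]
width: -0.0004
grasp_force: 0.0
clock: 23.18
tcp_pos: [0.5316, -0.1808, 0.2049]
tcp_rot: [2.221, 2.213, 0.003]
ft_force: [0.9, -0.4, 0.2]
width: 0.0001
grasp_force: 0.0
clock: 23.6
tcp_pos: [0.5293, -0.2921, 0.2002]
tcp_rot: [2.227, 2.214, -0.002]
ft_force: [0.0, -0.5, -0.6]
width: 0.0002
grasp_force: 0.0
clock: 24.02
tcp_pos: [0.5295, -0.2876, 0.2004]
tcp_rot: [-2.223, -2.219, -0.0]
ft_force: [0.6, -0.2, 0.3]
width: 0.0002
grasp_force: 0.0
[(0.98, array([315.7,  97.2,  36.4,  26. ]))] [31.5, 54.0, 75.8, 96.9, 117.4, 137.2]
ticks [31, 32, 53, 54, 75, 76, 96, 97, 117, 137] lever [87, 88, 89, 90, 91, 92, 93, 94, 95, 96, 97, 98, 99, 100, 101, 102, 103, 104, 105, 106]
```

View pics/w6.png

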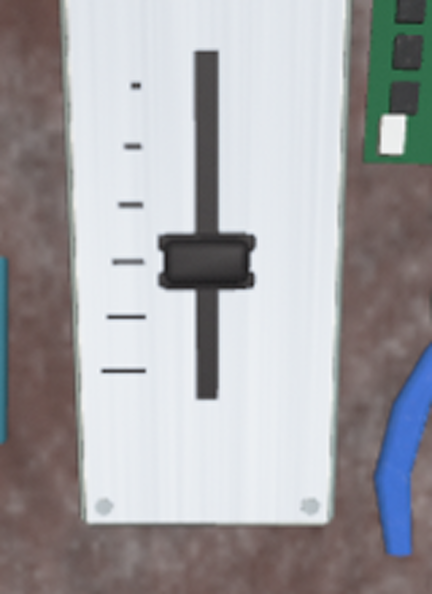

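The lever centre (crop row 261) now lines up with the fourth tick (row 262), which is the third step, and the robot is clear of everything.

```bash
python3 -c "
from cell import finish_job; print(finish_job())"
```

```text
the job is handed in; nothing more can be done
None
```

The lever was pushed to its zero stop, then through three clicks; it stopped just past the last ridge, needed one more light push from the same side, and now rests in the third notch with the arm clear (job handed in, verdict not shown).

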